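Clear the sole-measuring plate and check its sprung gauge

ROBOT

A 6-joint arm with a two-finger parallel gripper is mounted at the origin on the work surface. World frame = base frame: x ahead of the robot, y to its left, z up, the work surface at z = 0. Lengths are in m, angles in degrees, forces in N, time in s.
With the tool pointing down it reaches from about 0.4 to 0.825 m from the base axis. Payload 7 kg.
Tool frame: the origin (TCP) lies between the finger pads; the fingertips stand 22 mm ahead of it and the grasp point (between the pads) lies 3 mm ahead of it; z points along the fingers, y is the direction in which the jaws open and shut (so a half turn about z gives the same grasp; the last joint's range is limited). The gripper opens to 88 mm and grips with 3 to 60 N. Pads are 19 mm wide; open, the fingers measure 130 mm over their backs; the gripper's body (78 mm by 193 mm) begins 47 mm behind the grasp point.
Start: joints at [-50.013, 20.546, 0.682, 0, -70.136, -16.507], TCP at [0.269, -0.619, 0.226] pointing down, gripper open.
Joint ranges: [-176.03, 176.03], [-82.01, 121.73], [-58.28, 71.71], [-173.87, 95.51], [-174.79, -0.11], [-173.66, 173.66]. Speed limits (degrees/s): [136.94, 136.94, 172.46, 180, 180, 180].

INTERFACE

Orientations are given as [roll, pitch, yaw] about the fixed x, y, z axes, in that order (R = Rz(yaw) Ry(pitch) Rx(roll)).
In Python, from plant import telemetry, cams, r gives the robot as it stands.
- The arm moves only by the tool carry_out, never from a script. Its argument "commands" is one flat list of numbers, 5 for each row, row after row: the shift along the world's x, y, z as a fraction of full scale, then the turn about the world's z as a fraction of full scale, then the gripper's target within -1 to 1 (shut at 1, half-way at 0, fully open at -1). In form: [x, y, z, turn, claw, x, y, z, turn, claw, ...]. A call has 1 to 8 rows; each row shifts and turns the commanded pose from where the row before left it; what a row does not reach is not made up. Full scale, the value 1, is 0.04 m for a shift and 4 degrees for a turn. A row lasts 1/10 s, in which the tool goes at most 50 mm and 8.59 degrees, less where a joint would pass 70% of its speed; a pose out of reach is approached as far as the arm can. A call with a number of a shift or a turn outside -1 to 1 is refused whole. A call with a gripper value outside its range is refused whole. The fingers move at their own pace and stop on an object; "grip_force" is the grip in N (left out, the last holds). Time passes only in rows, so rows that do not move let the fingers close. It gives the time, the measured TCP pose, the force and the opening at its end, in the units of the state.
- telemetry.get_state(): the state, without advancing time (a new reading comes with each control period).
- cams.capture(name): name is "side" or "top" or "wrist"; returns a dict with "frame" (384x512x3 uint8, red, green, blue), "camera_matrix" (3x3 intrinsics, pixels), "camera_from_world" (4x4, takes a point from world to camera coordinates); the wrist camera has in their place "mount" (4x4, takes a point from camera to tool coordinates, whose origin is the TCP and whose axes are the flange's). Camera axes: x right, y down, z forward; pixel columns grow to the right and rows downward; lengths in m; the calibration is good to about 2 mm. The wrist camera is an equidistant fisheye: a pixel r from the principal point sees the ray r / f radians off the axis. A picture is of the moment at which its call begins: read the wrist's pose just before it. There is no depth.
- r.close_job(): hands the job in, once; it reports no verdict.
The state is a dict: "time_s": time; "joints": joint angles; "qd": joint speeds; "joint_torque": joint torques, N m; "tcp_pos": TCP position; "eef_rot": TCP orientation; "contact_force": force on the tool from outside, world axes, zero at the start; "moment": the same for the moment, N m; "gripper_width": finger opening in m.
Only numpy, scipy, OpenCV 4.12 (cv2) and the standard library are available. Lean on these libraries where they do the work, as an engineer would, in place of code of your own. Each camera call takes 0.05 s, during which the arm holds its last target. There are 200 camera calls.

TASK

Take the wooden scraper block and sweep all five offcut chips along the measuring plate and off its open end into the catch tray, never touching a chip with the fingers. With the plate cleared, pull the sprung gauge along its track until its tab is level with the size clip, hold it there for half a second, and let it spring back home. Leave the scraper standing on its rubber pad and the loose sole and the jar nearby where they are.

Things in the scene. Friction and masses are not known exactly. Their poses are not given: they have to be found in the camera images.
- station: Fixed sole-measuring station; origin on the bench under the plate's middle, y along the plate, x across, z up. Dark steel plate: top at z = 45 mm, x -80 to 80, y -125 to 145 mm. Rails 12 mm high on it leave x -70 to 70 clear. Heel stop at the +y end: 70 mm wide, 16 mm high, y 129 to 143. Chips' centres start at y -95 to 42, |x| up to 44: the scraper can be lowered behind them at y = 95.
- open_edge (a point): Middle of the plate's open -y end, at the plate's top (station x 0, y -125, z 45 mm): here the plate drops straight into the catch tray. Axes as the station's; sweep along its -y.
- tray_floor (a point): Middle of the catch tray's floor, joined to the plate's open end. Inside the tray measures 152 mm (station x) by 96 mm (station y, -221 to -125); floor 5 mm and side walls 45 mm above the bench. On the station's -x side runs the gauge track, x -130 to -90, top at z = 45 mm, with the spring barrel (top at z = 78 mm) on it at y -225 to -110.
- gauge (a joint): Slide of the sprung gauge along the station's +y: 0 = home (drawn in by its spring), up to 0.115 m pulled out. The spring pulls it home with about 2 N at home and 6 N fully out.
- gauge_tab (a point): On the gauge: the middle of its upright steel tab, 30 mm wide in x, 12 mm thick in y (the station's axes), 82 mm above the bench. The tab reaches 18 mm above this point and 22 mm below it, to a foot block 32 x 30 mm. Nothing as high stands within 45 mm of it. It can be pinched in y from above, or pushed along +y with closed fingers from its -y side (a thin rod runs there, 20 mm lower).
- clip: Size clip: upright dark steel bar 16 x 12 x 58 mm (12 in y), fixed beside the track on its outer (-x) side, axes as the station's; origin at the centre of its foot. It marks the length: the gauge is at the mark when the tab's middle has the same y (in the station's axes) as the clip's middle. It lies 65 to 105 mm from the tab's home.
- scraper: Loose wooden scraper block, about 250 g. Origin at the middle of its underside. Blade block 110 mm long in its x, 24 mm thick in y, 35 mm high; on it a handle 60 mm long in x, 26 mm thick in y, from 32 to 82 mm high. Grasp the handle across its y.
- pad: Fixed rubber pad for the scraper, 160 mm (x) by 85 mm (y), 4 mm thick; origin under its middle. The scraper starts standing on it.
- chip0: Loose chip of hard sole board, strip 34 x 21 x 10 mm, about 11 g, lying on the plate; origin at the middle of its underside.
- chip1: Loose chip of hard sole board, L-shaped piece about 30 x 24 x 10 mm, about 11 g, lying on the plate; origin at the middle of its underside.
- chip2: Loose chip of hard sole board, disc 27 mm across, 11 mm thick, about 11 g, lying on the plate; origin at the middle of its underside.
- chip3: Loose chip of hard sole board, block 26 x 24 x 12 mm, about 11 g, lying on the plate; origin at the middle of its underside.
- chip4: Loose chip of hard sole board, cross-shaped piece 34 x 22 x 10 mm, about 11 g, lying on the plate; origin at the middle of its underside.
- sole: Bystander: loose flat sole 260 x 85 x 8 mm, lying on the bench beyond the station's +x side.
- jar: Bystander: closed jar 60 mm across, 85 mm high.

How it is judged (in metres and radians):
On the way, in this order (a step that is already met when the one before it is completed fails the run):
1. The scraper pushes against a chip (any light touch of scraper on chip counts) ((contact force between scraper and chip0 above 0.02 N or contact force between scraper and chip1 above 0.02 N or contact force between scraper and chip2 above 0.02 N or contact force between scraper and chip3 above 0.02 N or contact force between scraper and chip4 above 0.02 N)).
2. All five chips have been swept off the plate and lie in the catch tray (x of chip0 in the frame of station between -0.08 and 0.08 m and y of chip0 in the frame of station between -0.225 and -0.125 m and z of each of chip0, chip1, chip2, chip3, chip4 in the frame of station below 0.038 m and x of chip1 in the frame of station between -0.08 and 0.08 m and y of chip1 in the frame of station between -0.225 and -0.125 m and x of chip2 in the frame of station between -0.08 and 0.08 m and y of chip2 in the frame of station between -0.225 and -0.125 m and x of chip3 in the frame of station between -0.08 and 0.08 m and y of chip3 in the frame of station between -0.225 and -0.125 m and x of chip4 in the frame of station between -0.08 and 0.08 m and y of chip4 in the frame of station between -0.225 and -0.125 m), for 0.2 s.
3. The gauge is pulled out with the middle of its tab within 5 mm of the middle of the size clip, along the track, and held there for 0.5 s (y of gauge_tab in the frame of clip between -0.005 and 0.005 m), for 0.5 s.
At the end, for the whole second after the job is handed in: All five chips lie inside the catch tray, the gauge is back home (within 8 mm), and the scraper stands upright and still on its pad, its middle within 35 mm of the pad's middle (all of step 2 and value of joint gauge below 0.008 m and angle between scraper's own z axis and vertical below 0.1 rad and horizontal distance between scraper and pad below 0.035 m and height (world z) of scraper below 0.01 m and linear speed of scraper below 0.02 m/s); the robot touches nothing.
It fails at once if A chip is touched with the fingers (over 1 N) (contact force between the fingers and chip0 above 1 N or contact force between the fingers and chip1 above 1 N or contact force between the fingers and chip2 above 1 N or contact force between the fingers and chip3 above 1 N or contact force between the fingers and chip4 above 1 N).
It fails at once if The gauge is pulled out by more than 15 mm while a chip is still out of the tray (value of joint gauge above 0.015 m and not ((x of chip0 in the frame of station between -0.08 and 0.08 m and y of chip0 in the frame of station between -0.225 and -0.125 m and z of chip0 in the frame of station below 0.038 m) and (x of chip1 in the frame of station between -0.08 and 0.08 m and y of chip1 in the frame of station between -0.225 and -0.125 m and z of chip1 in the frame of station below 0.038 m) and (x of chip2 in the frame of station between -0.08 and 0.08 m and y of chip2 in the frame of station between -0.225 and -0.125 m and z of chip2 in the frame of station below 0.038 m) and (x of chip3 in the frame of station between -0.08 and 0.08 m and y of chip3 in the frame of station between -0.225 and -0.125 m and z of chip3 in the frame of station below 0.038 m) and (x of chip4 in the frame of station between -0.08 and 0.08 m and y of chip4 in the frame of station between -0.225 and -0.125 m and z of chip4 in the frame of station below 0.038 m))).
It fails at once if One of the things that stand near (the loose sole, the jar) is moved by more than 20 mm (distance of any of sole, jar from where it was at the start of the episode above 0.02 m).
It also fails if it takes over 58 s, if anything falls off the work surface, if the arm or the gripper's body presses on something with over 40 N, if the wrist force passes 120 N, or if a joint passes its speed limit or range.

## Working session

There is one attempt and no reset: what is moved stays moved. The work goes in short steps, Python scripts to look and compute and a tool call to move; the robot and the scene stay as the last step left them, time stands still between calls to the robot, and variables do not carry over. Pictures are saved under pics/ and viewed, about 8 in all and at most 12, crops included, and the job is handed in when it is done.

Besides the shell and the picture viewer there is one more tool, called after "Emit:" as name(argument=value, ...), one argument or row to a line, values as JSON. carry_out: Moves the arm, as the interface text tells. Shift numbers are shares of 0.04 m and turn numbers shares of 4 degrees, none past 1 either way. Its arguments: {"type":"object","properties":{"commands":{"type":"array"},"grip_force":{"type":"number"}},"required":["commands"]}

```bash
ls; mkdir -p pics
cat > h.py <<'E'
import numpy as np, cv2
from plant import telemetry, cams, r
def cap(n,f):
    c=cams.capture(n); cv2.imwrite('pics/'+f,c['frame'][...,::-1]); np.savez('pics/'+f[:-4]+'.npz',**c); return c
def ray(c,u,v,z):
    K=c['camera_matrix'];T=c['camera_from_world'];R=T[:3,:3];o=-R.T@T[:3,3]
    d=R.T@np.linalg.solve(K,[u,v,1]);return o+d*(z-o[2])/d[2]
def proj(c,p):
    q=c['camera_matrix']@(c['camera_from_world']@np.r_[p,1])[:3];return q[:2]/q[2]
E
python3 - <<'E'
from h import *
a=cap('top','t0.png');b=cap('side','s0.png')
for n,c in(('t',a),('s',b)): cv2.imwrite(f'pics/{n}0b.png',cv2.resize(c['frame'][...,::-1],(800,600),interpolation=cv2.INTER_CUBIC))
for c in(a,b):
    T=c['camera_from_world'];print(c['camera_matrix'],-T[:3,:3].T@T[:3,3],T[:3,:3].round(2))
print(telemetry.get_state())
E
```

```text
pics
[[348.9086835    0.         250.0921019 ]
 [  0.         348.9086835  190.45447696]
 [  0.           0.           1.        ]] [0.50450241 0.02033642 0.74900069] [[ 0.01 -1.   -0.04]
 [-0.99 -0.   -0.13]
 [ 0.13  0.04 -0.99]]
[[349.99201224   0.         259.76693115]
 [  0.         349.99201224 194.54228904]
 [  0.           0.           1.        ]] [ 0.41132056 -0.48695277  0.45373425] [[ 0.95 -0.32 -0.02]
 [-0.19 -0.52 -0.83]
 [ 0.26  0.79 -0.55]]
{'time_s': 0.1, 'joints': array([-5.00125070e+01,  2.05891147e+01,  6.38849913e-01, -1.71261493e-02,
       -7.01357045e+01, -1.65063558e+01]), 'qd': array([-0.05885719, -0.11226025,  0.20363943,  0.13529786,  0.0702206 ,
       -0.01532918]), 'joint_torque': array([-1.32976253e-03, -5.84163773e+01,  2.93752724e+01,  7.01558366e+00,
        1.01398284e-02, -7.85833572e-05]), 'tcp_pos': array([ 0.26874357, -0.618718  ,  0.22519685]), 'eef_rot': array([ 1.79912999e+02, -8.99098624e-03, -1.56524687e+02]), 'contact_force': array([ 0.1402949 , -0.32294873,  0.25855735]), 'moment': array([-0.01810533,  0.03832835,  0.00093051]), 'gripper_width': 0.08743058404350909}
```

View pics/t0b.png

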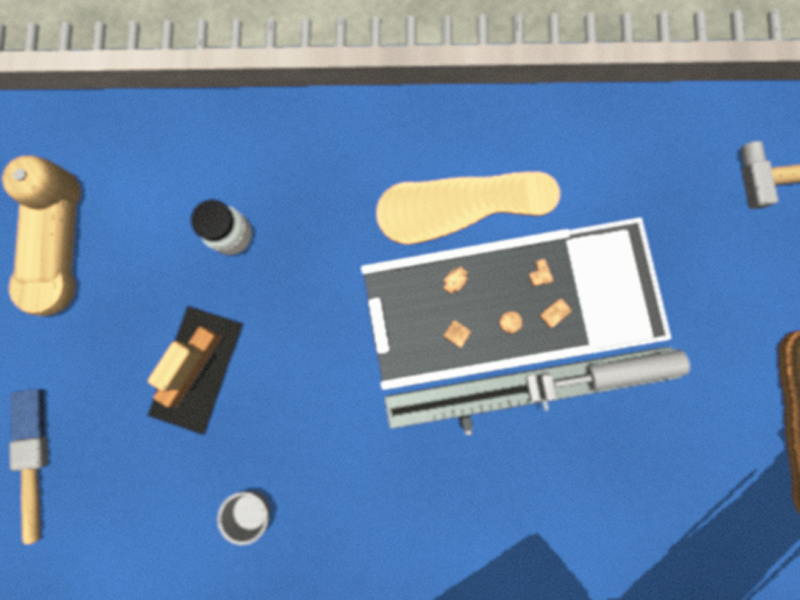

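View pics/s0b.png

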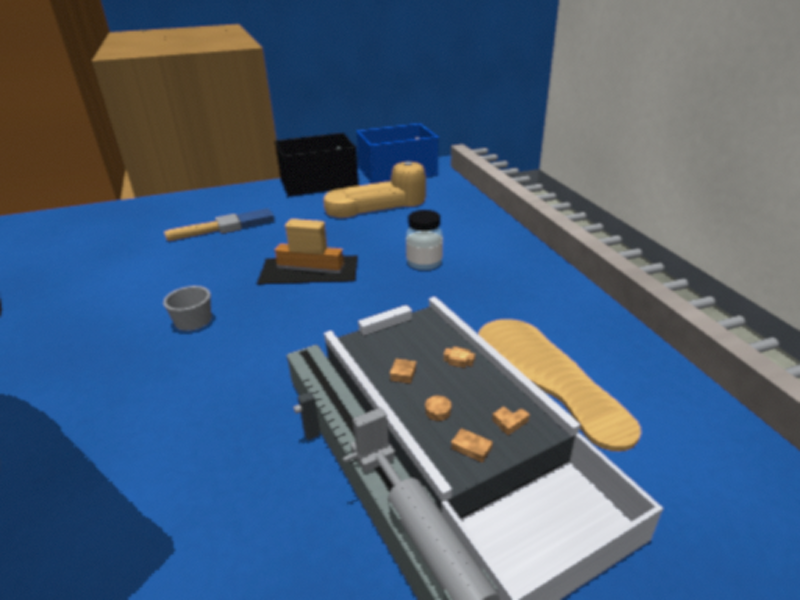

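Top view (800x600): the scraper stands on its black pad at about (185,365). The plate spans (363,268) to (588,345) with its heel stop at (378,325). The tray is white at right, the gauge tab is at about (541,387) and the clip at (467,425). The side view agrees: five chips are on the plate and the jar is beyond it.

```bash
cat >> h.py <<'E'
def mask_rects(img,lo,hi,amin,roi):
    hsv=cv2.cvtColor(img,cv2.COLOR_RGB2HSV);m=cv2.inRange(hsv,np.array(lo),np.array(hi))
    z=np.zeros_like(m);x0,y0,x1,y1=roi;z[y0:y1,x0:x1]=m[y0:y1,x0:x1]
    return [c for c in cv2.findContours(z,cv2.RETR_EXTERNAL,cv2.CHAIN_APPROX_NONE)[0] if cv2.contourArea(c)>=amin]
def rect(c,cnt,z):
    P=np.array([ray(c,*p[0],z)[:2] for p in cnt],np.float32)*1000
    (x,y),(w,h),a=cv2.minAreaRect(P);return np.round([x,y,w,h,a],1)
E
python3 - <<'E'
from h import *
c=dict(np.load('pics/t0.npz'));im=c['frame'];s=.64
hsv=cv2.cvtColor(im,cv2.COLOR_RGB2HSV)
for n,p in dict(pad=(215,390),handle=(170,365),blade=(200,340),plate=(420,300),chip=(458,333),tab=(541,387),clip=(467,425),track=(440,415)).items(): print(n,hsv[int(p[1]*s),int(p[0]*s)])
# station: outer rail corners z=.057 at y=145, and tray outer end corners z=.045
for n,p,z in (('rail+x,+y',(362,268),.057),('rail-x,+y',(382,389),.057),('tray+x',(641,219),.045),('tray-x',(669,341),.045),('edge+x',(569,238),.045),('edge-x',(588,345),.045),('clip top',(467,419),.058),('tab top',(541,378),.1),('tab top2',(541,387),.1)):
  print(n,(ray(c,p[0]*s,p[1]*s,z)*1000).round(1))
for q in mask_rects(im,(0,0,0),(179,255,45),300,(80,180,170,290)): print('pad',rect(c,q,.004))
for q in mask_rects(im,(5,70,120),(30,255,255),40,(90,190,150,270)): print('scr',rect(c,q,.086))
for q in mask_rects(im,(5,70,120),(30,255,255),20,(235,160,375,225)): print('chip',rect(c,q,.055))
for q in mask_rects(im,(5,80,60),(30,255,255),20,(225,160,375,245)): print('chip',rect(c,q,.055))
E
```

```text
pad [13 35 51]
handle [ 23  95 249]
blade [ 15 142 231]
plate [ 85  14 112]
chip [ 16 115 232]
tab [30 10 76]
clip [ 72  11 117]
track [ 65  14 202]
rail+x,+y [634.7  84.7  57. ]
rail-x,+y [480.5  57.3  57. ]
tray+x [ 702.3 -278.5   45. ]
tray-x [ 543.4 -305.2   45. ]
edge+x [ 677.  -184.7   45. ]
edge-x [ 537.7 -203.8   45. ]
clip top [444.9 -48.4  58. ]
tab top [ 496.4 -130.6  100. ]
tab top2 [ 486.  -130.3  100. ]
scr [498.1 314.3  40.5  73.6  59.2]
scr [541.1 279.7  24.8  25.9  61. ]
chip [551.  -36.7  27.8  26.   56.3]
chip [ 566.  -103.4   27.5   27.9   88.7]
chip [ 578.3 -160.8   23.6   36.9   40.4]
chip [620.  -35.8  24.1  35.9  45.4]
chip [ 629.8 -141.9   32.4   28.3   18.7]
chip [551.2 -36.9  26.7  25.4  56.3]
chip [ 566.9 -104.4   25.6   26.    89. ]
chip [ 578.4 -161.    23.1   36.1   40.4]
chip [619.5 -35.3  24.1  34.6  45.4]
chip [ 629.3 -141.8   31.7   27.1   19.8]
```

Emit:
carry_out(
  commands=[0.4, 0.9, 0, -1, -1, 0.4, 0.9, 0, -1, -1, 0.4, 0.9, 0, -1, -1, 0.4, 0.9, 0, -1, -1, 0.4, 0.9, 0, -1, -1, 0.4, 0.9, 0, -1, -1, 0.4, 0.9, 0, -1, -1, 0.4, 0.9, 0, -1, -1],
)

```text
time_s: 0.9
tcp_pos: [0.3971, -0.3295, 0.2259]
eef_rot: [180.0, -0.0, 171.3]
contact_force: [0.4, 0.5, -0.0]
gripper_width: 0.0873
```

Emit:
carry_out(
  commands=[0.3, 1, 0, -1, -1, 0.3, 1, 0, -1, -1, 0.3, 1, 0, -1, -1, 0.3, 1, 0, -1, -1, 0.3, 1, 0, -1, -1, 0.3, 1, 0, -1, -1, 0.3, 1, 0, 0, -1, 0.3, 1, 0, 0, -1],
)

```text
time_s: 1.7
tcp_pos: [0.4929, -0.0093, 0.226]
eef_rot: [180.0, -0.0, 147.5]
contact_force: [0.9, -0.2, -0.4]
gripper_width: 0.0878
```

Emit:
carry_out(
  commands=[0, 1, 0, 0, -1, 0, 1, 0, 0, -1, 0, 1, 0, 0, -1, 0, 1, 0, 0, -1, 0, 1, 0, 0, -1, 0, 1, 0, 0, -1, 0, 0.5, 0, 0, -1, 0, 0, 0, 0, -1],
)

```text
time_s: 2.5
tcp_pos: [0.4927, 0.251, 0.2253]
eef_rot: [-179.9, -0.0, 147.6]
contact_force: [0.1, -0.3, -0.9]
gripper_width: 0.0877
```

Run:
```python
from h import *
s=telemetry.get_state();print(s['time_s'],s['tcp_pos'],s['eef_rot'],s['joints'])
a=cams.capture('wrist');np.savez('pics/w1.npz',tcp=s['tcp_pos'],rot=s['eef_rot'],**a)
print(a['camera_matrix'],a['mount'])
cv2.imwrite('pics/w1.png',cv2.resize(a['frame'][...,::-1],(800,600)))
```

```text
2.5 [0.49266915 0.25103926 0.22534177] [-1.79945709e+02 -1.58295697e-02  1.47618664e+02] [ 4.72929688e+01  9.14490101e+00 -1.48940890e+01 -6.39387881e-03
 -6.60172593e+01 -1.69671696e+02]
[[297.31863964   0.         257.21380996]
 [  0.         297.31863964 194.23378663]
 [  0.           0.           1.        ]] [[-6.78706231e-05 -9.66429204e-01 -2.56933045e-01  6.92333255e-02]
 [ 9.99999197e-01  2.59517960e-04 -1.24030875e-03  6.49634970e-04]
 [ 1.26534933e-03 -2.56932923e-01  9.66428410e-01 -1.59378304e-01]
 [ 0.00000000e+00  0.00000000e+00  0.00000000e+00  1.00000000e+00]]
```

View pics/w1.png

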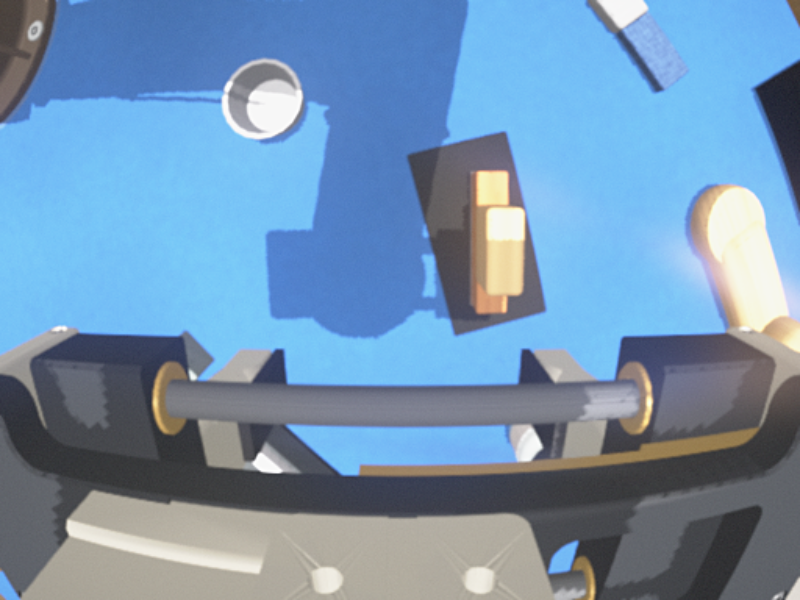

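Wrist view: the scraper stands upright on its pad. Its handle top covers (487,207) to (524,295) and its blade (471,171) to (507,312). The jaws are nearly square to it, but j6 is close to its limit, so I'll turn the tool half round.

```bash
cat >> h.py <<'E'
from scipy.spatial.transform import Rotation as Ro
def wray(c,tcp,rot,u,v,z):
    K=c['camera_matrix'];x=(u-K[0,2])/K[0,0];y=(v-K[1,2])/K[1,1];t=np.hypot(x,y)
    d=np.r_[np.sin(t)*np.array([x,y])/t,np.cos(t)];M=c['mount'];R=Ro.from_euler('xyz',rot,degrees=True).as_matrix()
    o=tcp+R@M[:3,3];d=R@M[:3,:3]@d;return o+d*(z-o[2])/d[2]
E
python3 - <<'E'
from h import *
c=dict(np.load('pics/w1.npz'));f=lambda u,v,z:(wray(c,c['tcp'],c['rot'],u*.64,v*.64,z)*1000).round(1)
for n,P,z in(('handle',[(487,207),(524,210),(522,295),(490,293)],.086),('blade',[(471,171),(508,171),(507,312),(474,313)],.039),('pad',[(408,155),(505,132),(545,311),(456,334)],.004)):
    Q=np.array([f(*p,z) for p in P])[:,:2];print(n,Q.tolist(),Q.mean(0))
    d=(Q[3]+Q[2]-Q[0]-Q[1])/2;print(np.hypot(*d),np.degrees(np.arctan2(d[1],d[0])))
t=dict(np.load('pics/t0.npz'))
P=np.array([ray(t,u*.64,v*.64,.004)[:2]*1000 for u,v in[(188,306),(242,323),(206,434),(149,414)]]);print(P.round(),P.mean(0))
E
```

```text
handle [[476.3, 326.7], [490.6, 347.1], [539.8, 317.6], [526.7, 299.4]] [508.35 322.7 ]
57.3288757957105 -29.695296039297087
blade [[453.5, 336.4], [467.8, 360.7], [561.9, 305.1], [548.4, 282.4]] [507.9  321.15]
109.23959904723192 -30.109196093287615
pad [[417.5, 304.5], [442.1, 383.0], [592.7, 336.5], [567.9, 258.9]] [505.05  320.725]
157.3875868675798 -17.01306637985949
[[591. 332.]
 [567. 255.]
 [416. 298.]
 [442. 378.]] [504.0797234  315.84334322]
```

Emit:
carry_out(
  commands=[0, 0.3, 0, 1, -1, 0, 0.3, 0, 1, -1, 0, 0.3, 0, 1, -1, 0, 0, 0, 1, -1, 0, 0, 0, 1, -1, 0, 0, 0, 1, -1, 0, 0, 0, 1, -1, 0, 0, 0, 1, -1],
)

```text
time_s: 3.35
tcp_pos: [0.4929, 0.2834, 0.226]
eef_rot: [-180.0, -0.0, 179.6]
contact_force: [-0.0, -1.0, -0.2]
gripper_width: 0.0878
```

Emit:
carry_out(
  commands=[0, 0, 0, 1, -1, 0, 0, 0, 1, -1, 0, 0, 0, 1, -1, 0, 0, 0, 1, -1, 0, 0, 0, 1, -1, 0, 0, 0, 1, -1, 0, 0, 0, 1, -1, 0, 0, 0, 1, -1],
)

```text
time_s: 4.15
tcp_pos: [0.4929, 0.2834, 0.2261]
eef_rot: [-180.0, -0.0, -148.4]
contact_force: [0.1, 0.3, 0.5]
gripper_width: 0.0875
```

Emit:
carry_out(
  commands=[0, 0, 0, 1, -1, 0, 0, 0, 1, -1, 0, 0, 0, 1, -1, 0, 0, 0, 1, -1, 0, 0, 0, 1, -1, 0, 0, 0, 1, -1, 0, 0, 0, 1, -1, 0, 0, 0, 1, -1],
)

```text
time_s: 4.95
tcp_pos: [0.493, 0.2834, 0.2261]
eef_rot: [180.0, -0.0, -116.4]
contact_force: [-0.0, -0.3, -0.3]
gripper_width: 0.0876
```

Emit:
carry_out(
  commands=[0, 0, 0, 1, -1, 0, 0, 0, 1, -1, 0, 0, 0, 1, -1, 0, 0, 0, 1, -1, 0, 0, 0, 1, -1, 0, 0, 0, 1, -1, 0, 0, 0, 1, -1, 0, 0, 0, 1, -1],
)

```text
time_s: 5.75
tcp_pos: [0.493, 0.2834, 0.2261]
eef_rot: [180.0, -0.0, -84.4]
contact_force: [0.4, -0.5, -0.4]
gripper_width: 0.0874
```

Emit:
carry_out(
  commands=[0, 0, 0, 1, -1, 0, 0, 0, 1, -1, 0, 0, 0, 1, -1, 0, 0, 0, 1, -1, 0, 0, 0, 1, -1, 0, 0, 0, 1, -1, 0, 0, 0, 1, -1, 0, 0, 0, 1, -1],
)

```text
time_s: 6.55
tcp_pos: [0.493, 0.2834, 0.2261]
eef_rot: [180.0, 0.0, -52.4]
contact_force: [-0.4, -0.3, 0.3]
gripper_width: 0.0877
```

Emit:
carry_out(
  commands=[0.1, 0.24, 0, 1, -1, 0.1, 0.24, 0, 1, -1, 0.1, 0.24, 0, 1, -1, 0.08, 0.23, 0, 1, -1, 0, 0, 0, 1, -1, 0, 0, -0.5, 0.6, -1, 0, 0, -0.8, 0, -1, 0, 0, -0.7, 0, -1],
)

```text
time_s: 7.35
tcp_pos: [0.5081, 0.3214, 0.1452]
eef_rot: [-180.0, 0.0, -30.2]
contact_force: [0.2, -0.0, -0.2]
gripper_width: 0.088
```

Emit:
carry_out(
  commands=[0, 0, -0.8, 0, -1, 0, 0, -0.7, 0, -1, 0, 0, -0.4, 0, -1, 0, 0, -0.1, 0, -1, 0, 0, 0, 0, -1, 0, 0, 0, 0, 1, 0, 0, 0, 0, 1, 0, 0, 0, 0, 1],
  grip_force=30,
)

```text
time_s: 8.15
tcp_pos: [0.5085, 0.3232, 0.0671]
eef_rot: [-179.9, -0.0, -30.1]
contact_force: [0.8, -0.2, -0.3]
gripper_width: 0.0692
```

Emit:
carry_out(
  commands=[0, 0, 0, 0, 1, 0, 0, 0, 0, 1, 0, 0, 0, 0, 1, 0, 0, 0, 0, 1],
)

```text
time_s: 8.55
tcp_pos: [0.5081, 0.3229, 0.0661]
eef_rot: [-180.0, -0.0, -30.1]
contact_force: [0.1, 0.8, -0.3]
gripper_width: 0.0373
```

Emit:
carry_out(
  commands=[0, 0, 0, 0, 1, 0, 0, 0, 0, 1, 0, 0, 0, 0, 1, 0, 0, 0, 0, 1, 0, 0, 0, 0, 1],
)

```text
time_s: 9.05
tcp_pos: [0.5081, 0.3229, 0.066]
eef_rot: [180.0, 0.0, -30.1]
contact_force: [-1.1, 0.5, -0.8]
gripper_width: 0.0256
```

Emit:
carry_out(
  commands=[0, 0, 0.4, 0, 1, 0, 0, 0.8, 0, 1, 0, 0, 0.8, 0, 1, 0, 0, 0.4, 0.7, 1, 0.1, -0.5, 0, 1, 1, 0.2, -0.8, 0, 1, 1, 0.2, -0.8, 0, 1, 1, 0.2, -0.8, 0, 1, 1],
)

```text
time_s: 9.85
tcp_pos: [0.5357, 0.2057, 0.1616]
eef_rot: [180.0, 0.0, -11.1]
contact_force: [0.3, -0.2, -2.1]
gripper_width: 0.0257
```

Emit:
carry_out(
  commands=[0.2, -0.8, 0, 1, 1, 0.2, -0.8, 0, 1, 1, 0.2, -0.8, 0, 1, 1, 0.2, -0.8, 0, 1, 1, 0.13, -0.8, 0, 1, 1, 0, -0.57, 0, 0.37, 1, 0, 0, 0, 0, 1, 0, 0, 0, 0, 1],
)

```text
time_s: 10.65
tcp_pos: [0.573, 0.0236, 0.1617]
eef_rot: [-180.0, 0.0, 10.1]
contact_force: [-0.4, -0.6, -2.9]
gripper_width: 0.0255
```

Run:
```python
from h import *
s=telemetry.get_state();print(s['time_s'],s['tcp_pos'],s['eef_rot'],s['gripper_width'],s['joints'])
b=cap('side','s1.png');t=cap('top','t1.png')
cv2.imwrite('pics/c1.png',np.vstack([b['frame'],t['frame']])[...,::-1][:,:][:,:] if 0 else np.hstack([cv2.resize(x['frame'],(400,300),interpolation=cv2.INTER_AREA)[...,::-1] for x in(b,t)]))
```

```text
10.65 [0.57297143 0.02359631 0.1616834 ] [-1.79990449e+02  4.08327370e-02  1.00503493e+01] 0.0255145140009352 [ 2.18856947e+01  1.39953779e+01 -1.75086381e+01 -2.07786150e-02
 -5.85339914e+01  7.81755033e+01]
```

View pics/c1.png

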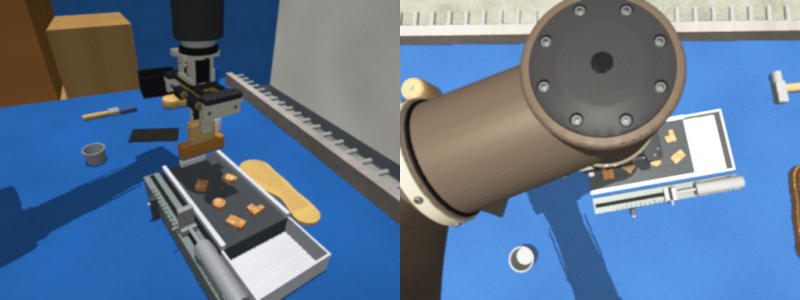

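The side view shows the scraper held level over the plate behind the chips, at about (200,140), and all five chips ahead of it. I'll lower it and sweep.

Emit:
carry_out(
  commands=[0, 0, -0.6, 0, 1, 0, 0, -0.5, 0, 1, 0, 0, -0.2, 0, 1, 0, 0, 0, 0, 1, 0, 0, 0, 0, 1],
)

```text
time_s: 11.25
tcp_pos: [0.5738, 0.0246, 0.1107]
eef_rot: [180.0, -0.0, 10.2]
contact_force: [-0.3, 0.7, -2.4]
gripper_width: 0.0257
```

Emit:
carry_out(
  commands=[0.053, -0.295, 0, 0, 1, 0.053, -0.295, 0, 0, 1, 0.053, -0.295, 0, 0, 1, 0.053, -0.295, 0, 0, 1, 0.053, -0.295, 0, 0, 1, 0.053, -0.295, 0, 0, 1, 0.053, -0.295, 0, 0, 1, 0.053, -0.295, 0, 0, 1],
)

```text
time_s: 12.05
tcp_pos: [0.5904, -0.0714, 0.11]
eef_rot: [-180.0, 0.0, 10.1]
contact_force: [0.3, 0.5, -2.0]
gripper_width: 0.0254
```

Run:
```python
from h import *
s=telemetry.get_state();print(s['time_s'],s['tcp_pos'],s['eef_rot'],s['gripper_width'],s['contact_force'])
b=cap('side','s2.png')
cv2.imwrite('pics/c2.png',cv2.resize(b['frame'][130:384,150:450],None,fx=2,fy=2)[...,::-1])
```

```text
12.05 [ 0.5903801  -0.07140581  0.11000353] [-1.79999139e+02  8.26476736e-03  1.01456212e+01] 0.025420384988196553 [ 0.33665438  0.47944868 -2.00207692]
```

View pics/c2.png

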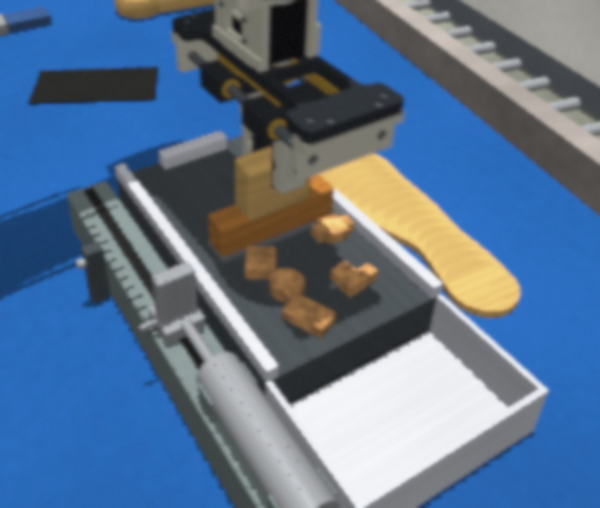

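The chips are gathering in front of the blade, inside both ends, so I'll keep sweeping.

Emit:
carry_out(
  commands=[0.053, -0.295, -0.03, 0, 1, 0.053, -0.295, 0, 0, 1, 0.053, -0.295, 0, 0, 1, 0.053, -0.295, 0, 0, 1, 0.053, -0.295, 0, 0, 1, 0.053, -0.295, 0, 0, 1, 0.053, -0.295, 0, 0, 1, 0.035, -0.2, 0, 0, 1],
)

```text
time_s: 12.9
tcp_pos: [0.6067, -0.1621, 0.1088]
eef_rot: [180.0, 0.0, 10.1]
contact_force: [-0.5, 0.3, -2.2]
gripper_width: 0.0257
```

Emit:
carry_out(
  commands=[0.027, -0.15, 0, 0, 1, 0.027, -0.15, 0, 0, 1, 0.027, -0.15, 0, 0, 1, 0.027, -0.15, 0, 0, 1, 0.027, -0.15, 0, 0, 1, 0, 0, 0, 0, 1, 0, 0, 0, 0, 1],
)

```text
time_s: 13.6
tcp_pos: [0.6118, -0.191, 0.1088]
eef_rot: [-180.0, 0.0, 10.1]
contact_force: [-0.3, -0.5, -2.8]
gripper_width: 0.0258
```

Run:
```python
from h import *
s=telemetry.get_state();print(s['time_s'],s['tcp_pos'],s['eef_rot'],s['gripper_width'],s['contact_force'])
b=cap('side','s3.png')
cv2.imwrite('pics/c3.png',cv2.resize(b['frame'][130:384,150:450],None,fx=2,fy=2)[...,::-1])
```

```text
13.6 [ 0.61184794 -0.1909776   0.10879796] [-1.79996287e+02  7.18732698e-03  1.01444895e+01] 0.025817586605103273 [-0.29859631 -0.4708853  -2.787991  ]
```

View pics/c3.png

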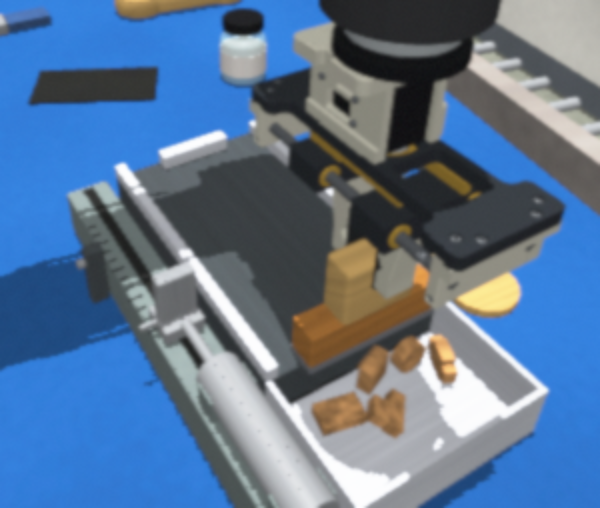

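All five chips lie in the tray, between about (340,410) and (445,360) in the crop. Now the scraper goes back to its pad.

Emit:
carry_out(
  commands=[0, 0, 0.5, 0, 1, 0, 0, 0.8, 0, 1, -0.1, 0.5, 0.2, 0, 1, -0.2, 0.9, 0, -0.8, 1, -0.2, 0.9, 0, -1, 1, -0.2, 0.9, 0, -1, 1, -0.2, 0.9, 0, -1, 1, -0.2, 0.9, 0, -1, 1],
)

```text
time_s: 14.45
tcp_pos: [0.5673, 0.0107, 0.1691]
eef_rot: [-180.0, -0.0, -9.2]
contact_force: [1.1, -0.1, -1.9]
gripper_width: 0.0257
```

Emit:
carry_out(
  commands=[-0.2, 0.9, 0, -1, 1, -0.2, 0.9, 0, -1, 1, -0.2, 0.9, 0, 0, 1, -0.2, 0.9, 0, 0, 1, -0.2, 0.9, 0, 0, 1, -0.2, 0.9, 0, 0, 1, -0.2, 0.9, 0, 0, 1, -0.17, 0.9, 0, 0, 1],
)

```text
time_s: 15.25
tcp_pos: [0.5042, 0.2988, 0.1692]
eef_rot: [-180.0, -0.0, -17.0]
contact_force: [0.1, -1.2, -2.2]
gripper_width: 0.0257
```

Emit:
carry_out(
  commands=[0, 0.52, 0, 0, 1, 0, 0, -0.4, 0, 1, 0, 0, -0.8, 0, 1, 0, 0, -0.7, 0, 1, 0, 0, -0.3, 0, 1, 0, 0, -0.2, 0, 1, 0, 0, 0, 0, 1, 0, 0, 0, 0, 1],
)

```text
time_s: 16.05
tcp_pos: [0.5058, 0.3184, 0.074]
eef_rot: [-179.9, -0.1, -17.0]
contact_force: [1.1, -0.2, -1.5]
gripper_width: 0.0255
```

Emit:
carry_out(
  commands=[0, 0, -0.1, 0, 1, 0, 0, -0.07, 0, 1, 0, 0, -0.03, 0, 1, 0, 0, 0, 0, 1],
)

```text
time_s: 16.45
tcp_pos: [0.5053, 0.3181, 0.0659]
eef_rot: [-180.0, -0.0, -17.0]
contact_force: [-2.5, -1.2, 4.6]
gripper_width: 0.026
```

Emit:
carry_out(
  commands=[0, 0, 0, 0, -1, 0, 0, 0, 0, -1, 0, 0, 0, 0, -1, 0, 0, 0, 0, -1, 0, 0, 0, 0, -1, 0, 0, 0, 0, -1, 0, 0, 0, 0, -1, 0, 0, 0, 0, -1],
)

```text
time_s: 17.25
tcp_pos: [0.5051, 0.3179, 0.0648]
eef_rot: [180.0, 0.0, -17.0]
contact_force: [0.2, -0.4, -0.1]
gripper_width: 0.0839
```

Emit:
carry_out(
  commands=[0, 0, 0.3, 0, -1, 0, 0, 0.7, 0, -1, 0, 0, 1, 0, -1, 0, 0, 1, 0, -1, 0, 0, 1, 0, -1, 0, 0, 0, 0, -1],
)

```text
time_s: 17.85
tcp_pos: [0.5077, 0.3198, 0.2326]
eef_rot: [-179.5, -0.4, -17.0]
contact_force: [0.7, 0.1, 0.0]
gripper_width: 0.0875
```

Run:
```python
from h import *
s=telemetry.get_state();print(s['time_s'],s['tcp_pos'],s['eef_rot'],s['gripper_width'],s['contact_force'])
b=cap('side','s4.png');t=cap('top','t4.png')
A=cv2.resize(b['frame'][60:384,150:450],(556,600)); B=cv2.resize(t['frame'][130:290,220:445],None,fx=2.4,fy=2.4)
B=cv2.resize(t['frame'][125:285,225:445],(800,582),interpolation=cv2.INTER_CUBIC)
cv2.imwrite('pics/c4s.png',A[...,::-1]);cv2.imwrite('pics/c4t.png',B[...,::-1])
```

```text
17.85 [0.50767145 0.31976208 0.23258012] [-179.4564528    -0.35417611  -16.98910335] 0.08752507364432928 [0.71730222 0.0931965  0.01186521]
```

View pics/c4s.png

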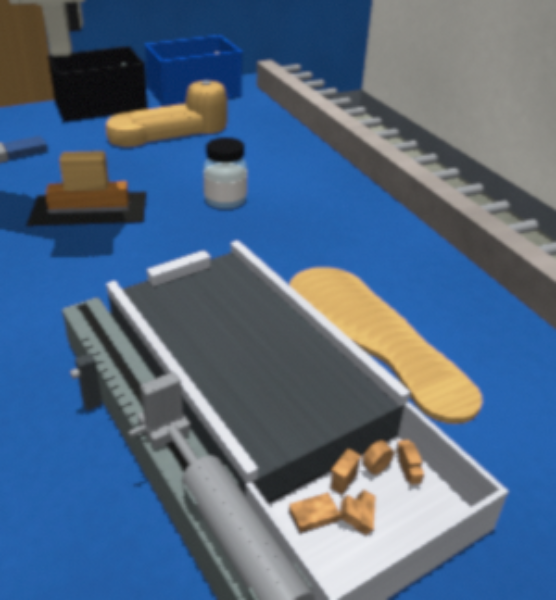

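View pics/c4t.png

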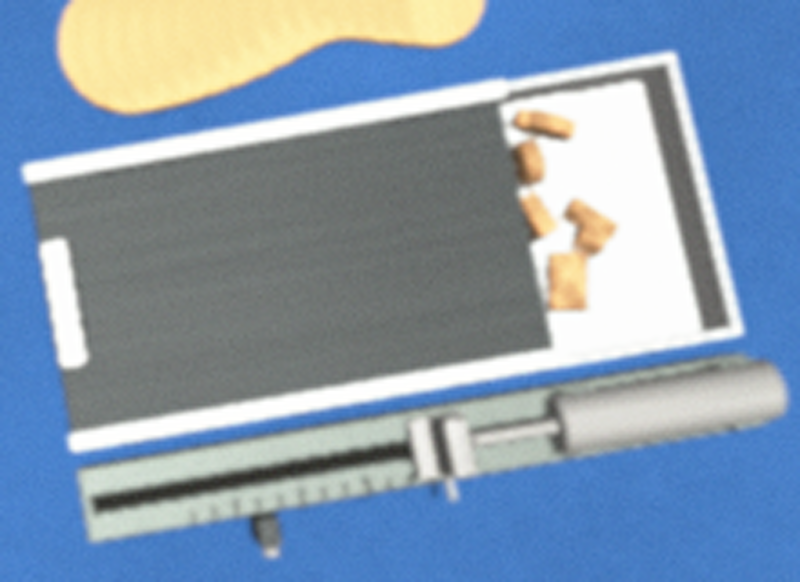

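All five chips are in the tray and the scraper stands on its pad. In the top crop the gauge tab's top is at about (458,445) and the clip at about (265,530). Next I'll view both enlarged, in both cameras.

Run:
```python
from h import *
t=dict(np.load('pics/t4.npz'));s=dict(np.load('pics/s4.npz'))
A=cv2.resize(t['frame'][230:282,285:365],(800,520),interpolation=cv2.INTER_CUBIC)[:300*2]
cv2.imwrite('pics/c5t.png',A[...,::-1])
B=s['frame'][235:325,185:265];cv2.imwrite('pics/c5s.png',cv2.resize(B,(533,600),interpolation=cv2.INTER_CUBIC)[...,::-1])
```

```text
(no output)
```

View pics/c5t.png

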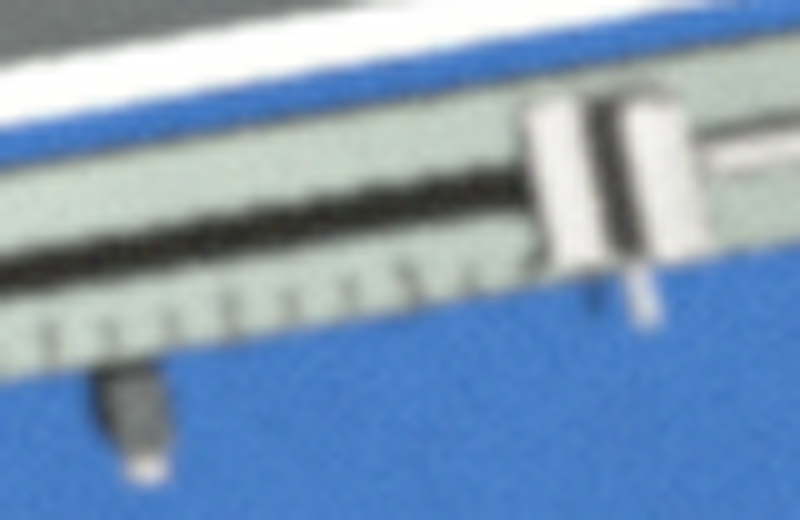

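View pics/c5s.png

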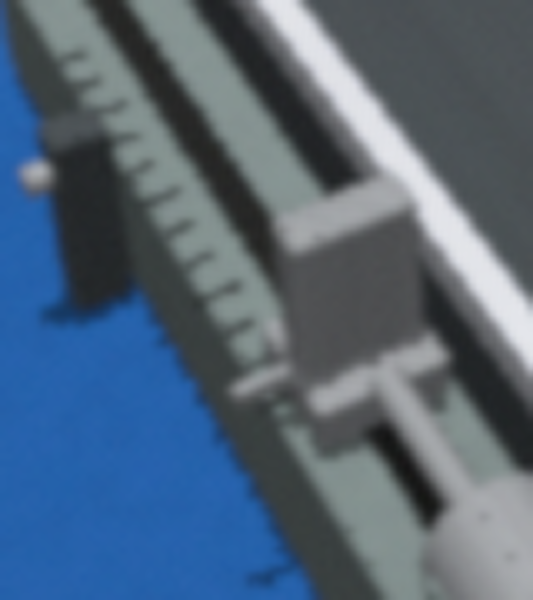

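Top crop (10x): the tab's top face is centred at (668,175) and the clip's top at (140,410). Side crop (6.67x): the tab's top is at (343,213) and the clip's at (75,130).

Run:
```python
from h import *
t=dict(np.load('pics/t4.npz'));s=dict(np.load('pics/s4.npz'))
a=np.radians(10.15);R=np.array([[np.cos(a),np.sin(a)],[-np.sin(a),np.cos(a)]])
for n,u,v,z in(('tab',(668,175),(343,213),.1),('clip',(140,410),(75,130),.058)):
    p=ray(t,285+u[0]/10-.45,230+u[1]/10-.45,z)*1000;q=ray(s,185+v[0]/6.667-.4,235+v[1]/6.667-.4,z)*1000
    for w in(p,q):print(n,w.round(1),(R@(w[:2]-[583.3,-71.2])).round(1))
```

```text
tab [ 487.2 -139.6  100. ] [-106.6  -50.4]
tab [ 487.4 -139.8  100. ] [-106.5  -50.6]
clip [440.4 -47.7  58. ] [-136.5   48.3]
clip [442.  -48.7  58. ] [-135.1   47. ]
```

Emit:
carry_out(
  commands=[0, -0.5, 0, 0, 0, 0, -1, 0, 1, 0, -0.1, -1, 0, 1, 0, -0.1, -1, 0, 1, 0, -0.1, -1, 0, 1, 0, -0.1, -1, 0, 1, 0, -0.1, -1, 0, 1, 0, 0, -1, 0, 0.8, 0],
)

```text
time_s: 18.75
tcp_pos: [0.4834, 0.0156, 0.2241]
eef_rot: [180.0, 0.1, 10.3]
contact_force: [1.3, 0.2, 0.3]
gripper_width: 0.0439
```

Emit:
carry_out(
  commands=[0, -1, 0, 0, 0, 0, -1, 0, 0, 0, 0, -1, 0, 0, 0, 0, -1, 0, 0, 0, 0, 0, 0, 0, 0, 0, 0, 0, 0, 0],
)

```text
time_s: 19.35
tcp_pos: [0.4838, -0.1433, 0.2238]
eef_rot: [-180.0, 0.1, 10.0]
contact_force: [-0.4, -0.3, -0.4]
gripper_width: 0.0437
```

Emit:
carry_out(
  commands=[0.08, 0.09, -0.5, 0, 0, 0, 0, -0.9, 0, 0, 0, 0, -0.9, 0, 0, 0, 0, -0.7, 0, 0, 0, 0, -0.3, 0, 0, 0, 0, -0.1, 0, 0, 0, 0, 0, 0, 0, 0, 0, 0, 0, 0],
)

```text
time_s: 20.15
tcp_pos: [0.4893, -0.1383, 0.0901]
eef_rot: [180.0, -0.1, 10.2]
contact_force: [0.0, -0.2, 0.3]
gripper_width: 0.0434
```

Emit:
carry_out(
  commands=[0, 0, 0, 0, 1, 0, 0, 0, 0, 1, 0, 0, 0, 0, 1, 0, 0, 0, 0, 1, 0, 0, 0, 0, 1, 0, 0, 0, 0, 1, 0, 0, 0, 0, 1, 0, 0, 0, 0, 1],
  grip_force=25,
)

```text
time_s: 20.95
tcp_pos: [0.4883, -0.1383, 0.089]
eef_rot: [-180.0, -0.0, 10.2]
contact_force: [-1.9, 3.7, 5.0]
gripper_width: 0.0116
```

Emit:
carry_out(
  commands=[-0.03, 0.17, 0, 0, 1, -0.045, 0.25, 0, 0, 1, -0.045, 0.25, 0, 0, 1, -0.045, 0.25, 0, 0, 1, -0.045, 0.25, 0, 0, 1, -0.045, 0.25, 0, 0, 1, -0.045, 0.25, 0, 0, 1, -0.045, 0.25, 0, 0, 1],
)

```text
time_s: 21.75
tcp_pos: [0.4742, -0.061, 0.089]
eef_rot: [180.0, 0.0, 10.2]
contact_force: [-0.3, -5.5, 4.5]
gripper_width: 0.0114
```

Emit:
carry_out(
  commands=[-0.045, 0.25, 0, 0, 1, -0.04, 0.23, 0, 0, 1, 0, 0, 0, 0, 1, 0, 0, 0, 0, 1, 0, 0, 0, 0, 1],
)

```text
time_s: 22.25
tcp_pos: [0.4708, -0.0421, 0.089]
eef_rot: [180.0, 0.0, 10.2]
contact_force: [-0.7, -5.2, 5.4]
gripper_width: 0.0117
```

Run:
```python
from h import *
st=telemetry.get_state();p=st['tcp_pos']*1000
a=np.radians(10.15);R=np.array([[np.cos(a),np.sin(a)],[-np.sin(a),np.cos(a)]])
print(st['time_s'],p,(R@(p[:2]-[583.3,-71.2])).round(1),st['gripper_width'],st['contact_force'])
s=cap('side','s6.png');B=s['frame'][135:325,130:340];cv2.imwrite('pics/c6s.png',cv2.resize(B,(660,597),interpolation=cv2.INTER_CUBIC)[...,::-1])
```

```text
22.25 [470.77407916 -42.14293948  88.97055172] [-105.6   48.4] 0.011669040010748366 [-0.69109857 -5.21931681  5.38588892]
```

View pics/c6s.png

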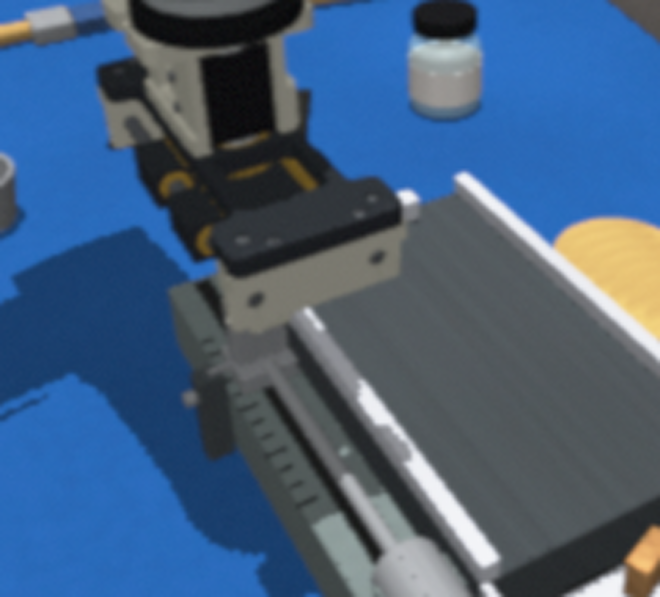

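The tab stands beside the clip. The TCP is at station y 48.4, the clip was measured at 47 to 48.3, and the pull of 5.2 N fits the spring. I'll hold, then take the gauge home.

Emit:
carry_out(
  commands=[0, 0, 0, 0, 1, 0, 0, 0, 0, 1, 0, 0, 0, 0, 1, 0, 0, 0, 0, 1, 0, 0, 0, 0, 1, 0, 0, 0, 0, 1, 0, 0, 0, 0, 1],
)

```text
time_s: 23.0
tcp_pos: [0.4708, -0.0423, 0.089]
eef_rot: [180.0, 0.0, 10.2]
contact_force: [-0.4, -5.1, 5.7]
gripper_width: 0.0118
```

Emit:
carry_out(
  commands=[0.045, -0.25, 0, 0, 1, 0.045, -0.25, 0, 0, 1, 0.045, -0.25, 0, 0, 1, 0.045, -0.25, 0, 0, 1, 0.045, -0.25, 0, 0, 1, 0.045, -0.25, 0, 0, 1, 0.045, -0.25, 0, 0, 1, 0.045, -0.25, 0, 0, 1],
)

```text
time_s: 23.8
tcp_pos: [0.4854, -0.1222, 0.089]
eef_rot: [-180.0, 0.0, 10.2]
contact_force: [-1.8, -1.8, 6.3]
gripper_width: 0.0116
```

Emit:
carry_out(
  commands=[0.045, -0.25, 0, 0, 1, 0.02, -0.1, 0, 0, 1, 0, 0, 0, 0, 0, 0, 0, 0, 0, 0, 0, 0, 0, 0, 0, 0, 0, 0, 0, 0, 0, 0, 0, 0, 0, 0, 0, 0, 0, 0],
)

```text
time_s: 24.6
tcp_pos: [0.4881, -0.1363, 0.0888]
eef_rot: [-180.0, -0.0, 10.2]
contact_force: [0.4, 0.0, -0.0]
gripper_width: 0.0435
```

Emit:
carry_out(
  commands=[0, 0, 0.4, 0, 0, 0, 0, 0.9, 0, 0, 0, 0, 1, 0, 0, 0, 0, 1, 0, 0, 0, 0.5, 0.2, 0, 0, 0, 1, 0, 0, 0, 0, 1, 0, 0, 0, 0, 1, 0, 0, 0],
)

```text
time_s: 25.4
tcp_pos: [0.4878, 0.0048, 0.2292]
eef_rot: [-180.0, -0.0, 10.1]
contact_force: [2.1, 0.1, -0.4]
gripper_width: 0.044
```

Emit:
carry_out(
  commands=[0, 1, 0, 0, 0, 0, 0.5, 0, 0, 0, 0, 0, 0, 0, 0, 0, 0, 0, 0, 0],
)

```text
time_s: 25.8
tcp_pos: [0.4879, 0.0638, 0.2288]
eef_rot: [-180.0, 0.0, 10.2]
contact_force: [-0.1, 0.1, -0.4]
gripper_width: 0.0436
```

Run:
```python
from h import *
st=telemetry.get_state();print(st['time_s'],st['tcp_pos'],st['gripper_width'],st['contact_force'])
s=cap('side','s7.png');cv2.imwrite('pics/c7s.png',cv2.resize(s['frame'],(800,600),interpolation=cv2.INTER_CUBIC)[...,::-1])
```

```text
25.8 [0.4879377  0.06384583 0.22877224] 0.043612667945116285 [-0.14572046  0.13394122 -0.43784335]
```

View pics/c7s.png

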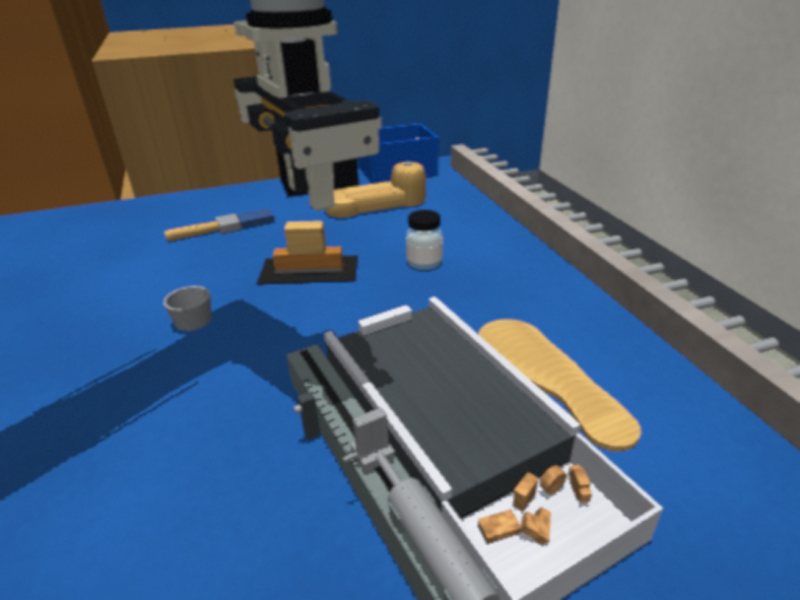

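The final view shows the gauge tab back at its starting pixels (371,435) and the five chips in the tray. The scraper stands on the pad at (307,250), and the jar and sole have not moved. I'll hand in.

```bash
python3 -c "
from plant import r
print(r.close_job())"
```

```text
the job is handed in; nothing more can be done
None
```

I handed the job in at about 26 s, and every step looked done in my last checks; the interface gave no verdict.

- **Chips:** I swept all five off the plate into the catch tray with the scraper in one pass. The fingers held only the handle. Three chips came to rest on edge against the plate's end wall. By eye they are well below the height limit, but I didn't measure that.
- **Scraper:** it stands upright on its pad, set down within a few millimetres of the pad's middle.
- **Gauge:** I pinched the tab, pulled it about 98 mm and held it for about 1 s. The gripper was then at station y 48.4 mm, and the two cameras put the clip at 48.3 and 47.0 mm. I carried the gauge back to about 2 mm from home and released it. In the last picture the tab is where it started.
- **Jar and sole:** they look unmoved in the last picture.

No check failed. The only disagreement was about 1 mm between the camera and gripper readings of the tab's home position, well inside the 5 mm tolerance.

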